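# Start and run home the clamp nut on a tilted weld fixture

## Task

The steel die ring on the tilted repair fixture needs its clamp nut. Pick up the big flange nut lying on the bench, set it flange first and square on the leaning stud, and turn it backwards (anticlockwise, looking down on the stud's end) until its thread drops in; then screw it forwards (clockwise) until the flange is fully down on the die ring, and let go. Leave the two cans and the reel where they stand.

Things in the scene. Friction and masses are not known exactly. Their poses are not given: they have to be found in the camera images.
- nut_mid (a point): Centre (on the bore axis, half-way up) of the loose steel flange nut, 36 mm high, 0.3 to 0.6 kg, standing on its flange. Flange: 76 mm across, 8 mm thick; above it a hex 58 mm across flats, 28 mm high; 48 mm bore with four inward lugs 90 degrees apart, clear circle 33 mm, 10 mm above the underside. z: from flange to hex; x: normal to a pair of flats (others every 60 degrees).
- seat (a point): Point on the fixed stud's axis where the nut's centre is when fully home, 18 mm above the flat top of the die ring (100 mm across) that the flange lands on. z points out along the stud, 30 degrees from vertical; x points up the slope. Dropped in, the nut's centre is about 4 mm above this point; turned clockwise 40 to 65 degrees it sinks those 4 mm to a stop. Only friction resists.
- thread_end (a point): Point on the stud's axis (same axes as seat, 14 mm above it) where the nut's centre is while it rides on the thread's end (sometimes 6 mm higher, on a rib, from which it first falls to here). Clockwise it jams there; turned anticlockwise by up to 85 degrees it drops 10 mm into the thread, then meets a wall. The gap is 15 degrees wide, recurs every 90; its angle differs each run: feel or see it.
- stud_tip (a point): Centre of the stud's free end (same axes), 22 mm above seat and 40 mm above the die ring. The core is 30 mm thick, its last 10 mm tapered to 18 mm; the coarse right-hand four-start thread, 44 mm across, begins 15 mm below the tip. Nut and thread have about 1.5 mm radial play.
- fixture: Grey base of the fixture, 150 mm square, fixed to the bench; origin under its centre, -x its front, towards which the stud leans. It carries a tilted steel table 130 mm square, whose rear edge is about 130 mm above the bench; only the stud stands out above the table.
- spray_can_mid (a point): Centre of a standing spray can, 60 mm across and 190 mm high. Not to be disturbed.
- drink_can_mid (a point): Centre of a standing drink can, 52 mm across and 100 mm high. Not to be disturbed.
- tape_reel_mid (a point): Centre of a grey reel lying flat, 90 mm across and 18 mm high. Not to be disturbed.
There are look-alikes about, which are no part of the job. Leave any blue, green or pink look-alike of the part that bears nut_mid alone.

How it is judged:
By the outcome, as a careful person would: the job done as asked, in the order asked, and still so for the second after the job is handed in, with the robot touching nothing.
It also fails if it takes over 64 s, if anything falls off the work surface, if the arm or the gripper's body presses on something with over 40 N, if the wrist force passes 120 N, or if a joint passes its speed limit or range.

## Robot

A 7-joint arm with a two-finger parallel gripper is mounted at the origin on the work surface. World frame = base frame: x ahead of the robot, y to its left, z up, the work surface at z = 0. Lengths are in m, angles in rad, forces in N, time in s.
With the tool pointing down it reaches from about 0.425 to 0.875 m from the base axis. Payload 4.7 kg.
Tool frame: the origin (TCP) lies on the centre line of the jaws, within the pads' length; the fingertips stand 14 mm ahead of it and the grasp point (between the pads) lies 5 mm behind it; z points along the fingers, y is the line along which they close (so a half turn about z gives the same grasp; the last joint's range is limited). The gripper opens to 87 mm and grips with 3 to 60 N. Pads are 19 mm wide; open, the fingers measure 117 mm over their backs; the gripper's body (75 mm by 190 mm) begins 51 mm behind the grasp point.
Start: joints at [1.309, 0.321, -0.07, 1.45, 0.023, 1.371, -0.057], TCP at [0.177, -0.625, 0.237] pointing down, gripper open.
Joint ranges: [-2.86, 2.86], [-0.3, 2.09], [-1.38, 1.24], [0.06, 2.45], [-1.56, 4.7], [0.09, 2.05], [-2.69, 2.69]. Speed limits (rad/s): [2.57, 2.57, 3.14, 3.14, 3.14, 3.14, 3.14].

## Interface

Orientations are given as a rotation vector (axis times angle).
In Python, from bench import * gives the robot as it stands.
- The arm moves only by the shell command python3 -m jog 'ROWS' [FORCE]. ROWS is JSON, a list of rows, each an object of numbers: "claw": the finger opening in mm, from 0 to 87; "dx", "dy", "dz": the shift along the tool's x, y, z in mm; "spin": the turn about the tool's z in degrees. In form: [{"claw": .., "dx": .., "dy": .., "dz": .., "spin": ..}, ...]. A call has 1 to 20 rows; each row is the pose to reach, as a shift and turn from the pose commanded when the call began, along the tool's axes at that moment; what a row does not reach only later rows make up. A row lasts 1/12 s, in which the tool goes at most 41.7 mm and 7.16 degrees, less where a joint would pass 70% of its speed; a pose out of reach is approached as far as the arm can. A call with a gripper value outside its range is refused whole. The fingers move at their own pace and stop on an object; FORCE is the grip in N (left out, the last holds). Time passes only in rows, so rows that repeat a pose let the fingers close. It gives the time, the measured TCP pose, the force, the opening and the grip force at its end, in the units of the state.
- get_state(): the state, without advancing time (a new reading comes with each control period).
- get_image(name): name is "scene" or "top"; returns a dict with "frame" (384x512x3 uint8, red, green, blue), "depth" (384x512 float32, m along the optical axis (not along the pixel's ray), 0 where there is no reading), "K" (3x3 intrinsics, pixels), "T" (4x4, takes a point from camera to world coordinates). Camera axes: x right, y down, z forward; pixel columns grow to the right and rows downward; lengths in m; the calibration is good to about 2 mm. A picture is of the moment at which its call begins.
- close_job(): hands the job in; it is judged then, once.
The state is a dict: "time": time; "joint_positions": joint angles; "qd": joint speeds; "joint_torque": joint torques, N m; "position": TCP position; "tool_rot": TCP orientation; "ft_force": force on the tool from outside, world axes, zero at the start; "torque": the same for the moment, N m; "grip_width": opening from 0.0 (shut) to 1.0 (fully open); "grip_force": force on a finger pad.
Only numpy, scipy, OpenCV 4.12 (cv2) and the standard library are available. Lean on these libraries where they do the work, as an engineer would, in place of code of your own. Each camera call takes 0.05 s, during which the arm holds its last target. There are 200 camera calls.

## Working session

There is one attempt and no reset: what is moved stays moved. The work goes in short steps, Python scripts to look and compute and a shell command to move; the robot and the scene stay as the last step left them, time stands still between calls to the robot, and variables do not carry over. Pictures are saved under pics/ and viewed, at most 10 in all, crops included, and the job is handed in when it is done.

```bash
mkdir -p pics; ls; python3 - <<'E'
from bench import *
import cv2, numpy as np
s=get_state(); print({k:np.round(v,3) for k,v in s.items()})
for n in ("scene","top"):
    d=get_image(n); np.savez(f"{n}0.npz",**d)
    cv2.imwrite(f"pics/{n}0.png",cv2.resize(d["frame"][:,:,::-1],(768,576)))
    print(n,np.round(d["K"],1).tolist(),np.round(d["T"],4).tolist())
E
```

```text
pics
{'time': np.float64(0.0), 'joint_positions': array([ 1.309,  0.322, -0.07 ,  1.452,  0.023,  1.371, -0.057]), 'qd': array([ 0.   ,  0.002,  0.   , -0.001, -0.002, -0.001,  0.002]), 'joint_torque': array([-0.0000e+00, -4.9129e+01, -4.0400e-01, -3.1253e+01, -6.4000e-02,
        4.4000e-02,  0.0000e+00]), 'position': array([ 0.177, -0.625,  0.235]), 'tool_rot': array([-3.11e+00, -4.32e-01,  1.00e-03]), 'ft_force': array([-0.506, -0.17 , -0.345]), 'torque': array([-0.005,  0.025, -0.014]), 'grip_force': np.float64(0.0), 'grip_width': np.float64(0.996)}
scene [[407.4, 0.0, 253.7], [0.0, 407.4, 190.7], [0.0, 0.0, 1.0]] [[0.1778, 0.8155, -0.5508, 1.1005], [0.984, -0.1405, 0.1097, -0.1094], [0.0121, -0.5615, -0.8274, 0.8502], [0.0, 0.0, 0.0, 1.0]]
top [[410.2, 0.0, 258.0], [0.0, 410.2, 187.8], [0.0, 0.0, 1.0]] [[0.0103, -0.9854, 0.1699, 0.4722], [-0.9999, -0.0093, 0.0064, -0.0273], [-0.0047, -0.1699, -0.9854, 0.9498], [0.0, 0.0, 0.0, 1.0]]
```

View pics/scene0.png

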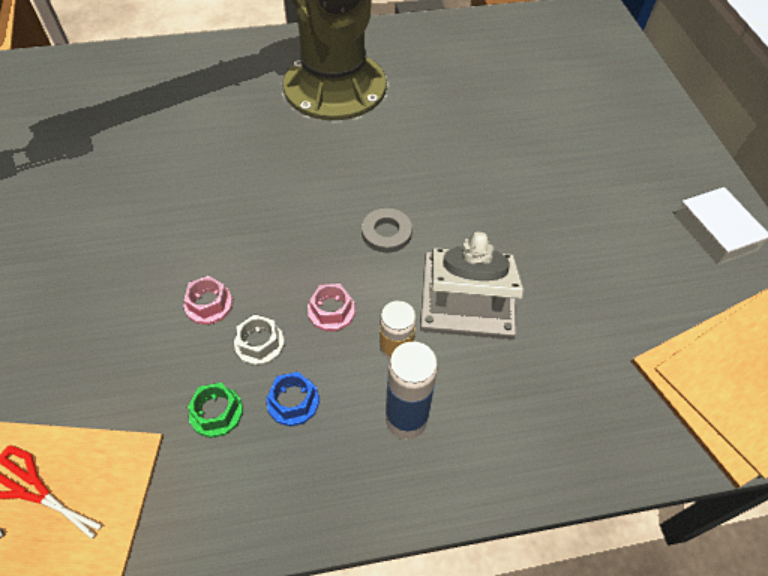

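View pics/top0.png

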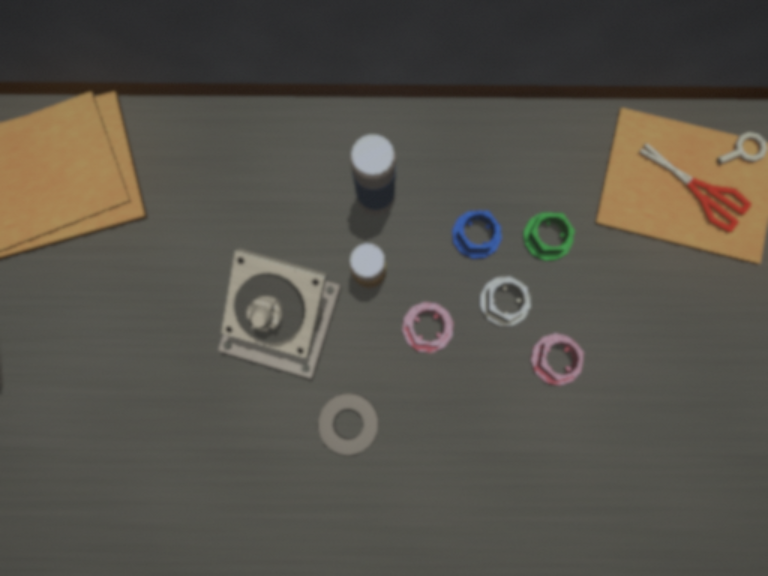

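The scene view shows loose nuts at pink (207,300), pink (331,306), **steel/white (259,340)**, green (214,409) and blue (293,398); in the top view the white one is at (505,300). Only the white one fits, because the nut is bare steel. The fixture is at scene (475,285), with the stud at (479,247) and leaning towards the robot. In top the stud is at (264,315). I'll confirm the nut in a crop and measure.

```bash
cat > h.py <<'E'
import numpy as np, cv2
def cloud(d):
    z=d["depth"]; v,u=np.indices(z.shape); K=d["K"]
    P=np.stack([(u-K[0,2])/K[0,0]*z,(v-K[1,2])/K[1,1]*z,z],-1)
    return P@d["T"][:3,:3].T+d["T"][:3,3]
def onplane(d,uv,p0,n):
    uv=np.atleast_2d(uv).astype(float); r=np.c_[uv,np.ones(len(uv))]@np.linalg.inv(d["K"]).T@d["T"][:3,:3].T
    o=d["T"][:3,3]; t=((p0-o)@n)/(r@n); return o+t[:,None]*r
def px(d,P):
    q=(np.atleast_2d(P)-d["T"][:3,3])@d["T"][:3,:3]@d["K"].T; return q[:,:2]/q[:,2:]
E
python3 - <<'E'
from h import *
D={n:dict(np.load(f"{n}0.npz")) for n in("scene","top")}
win={"scene":[(173,227),(318,175)],"top":[(337,200),(178,205)]}
tiles=[]
for n,d in D.items():
    C=cloud(d); hsv=cv2.cvtColor(d["frame"],cv2.COLOR_RGB2HSV)
    for (cx,cy) in win[n]:
        tiles.append(cv2.resize(d["frame"][cy-40:cy+40,cx-40:cx+40,::-1],(300,300),interpolation=cv2.INTER_CUBIC))
    cx,cy=win[n][0]; w=np.s_[cy-24:cy+24,cx-24:cx+24]
    P=C[w][d["depth"][w]>0]; 
    bench=C[...,2][w]; print(n,"bench z",np.percentile(P[:,2],[2,10,50,90,98]).round(4))
    T=P[(P[:,2]>.030)&(P[:,2]<.045)]
    c,r=cv2.minEnclosingCircle((T[:,:2]*1000).astype(np.float32)); print(" hextop z",np.median(T[:,2]).round(4),"circ",np.round(c,1),round(r,1),len(T))
    rel=T[:,:2]*1000-c; rr=np.hypot(*rel.T); a=np.arctan2(rel[:,1],rel[:,0])
    # support widths: flats direction = minimal extent
    th=np.radians(np.arange(0,60,2)); wd=[np.mean([np.ptp(rel@[np.cos(t+k),np.sin(t+k)]) for k in (0,np.pi/3,2*np.pi/3)]) for t in th]
    i=np.argmin(wd); print(" flat normal deg",np.degrees(th[i]),round(wd[i],1),round(max(wd),1))
    for k in(0,np.pi/3,2*np.pi/3):
        u=np.array([np.cos(th[i]+k),np.sin(th[i]+k)]); s=rel@u; print("  ",round((s.max()+s.min())/2,1),round(np.ptp(s),1))
    F=P[(P[:,2]>.004)&(P[:,2]<.05)]; print(" all circ",[np.round(x,1) for x in cv2.minEnclosingCircle((F[:,:2]*1000).astype(np.float32))])
    # fixture
    cx,cy=win[n][1]; w=np.s_[cy-45:cy+50,cx-45:cx+50]; P=C[w].reshape(-1,3); V=hsv[w][...,2].ravel(); ok=(d["depth"][w].ravel()>0)&(P[:,2]>.05)
    P=P[ok];V=V[ok]; rng=np.random.default_rng(0); best=0
    for _ in range(500):
        a,b,e=P[rng.choice(len(P),3)]; m=np.cross(b-a,e-a); l=np.linalg.norm(m)
        if l<1e-6: continue
        m/=l; m*=np.sign(m[2])
        if m[2]<.7 or m[2]>.95: continue
        k=(abs((P-a)@m)<.002); 
        if k.sum()>best: best=k.sum(); B=k
    Q=P[B]; c0=Q.mean(0); m=np.linalg.svd(Q-c0)[2][2]; m*=np.sign(m[2])
    print(" plane",best,len(P),c0.round(4),m.round(4),"tilt",np.degrees(np.arccos(m[2])).round(2))
    hgt=(P-c0)@m*1000; print(" hist h",np.histogram(hgt,np.arange(-20,62,4))[0])
cv2.imwrite("pics/crops.png",np.vstack([np.hstack(tiles[:2]),np.hstack(tiles[2:])]))
E
```

```text
scene bench z [-0.003  -0.0017  0.0009  0.0327  0.0367]
 hextop z 0.0353 circ [ 639.1 -189.7] 62.8 256
 flat normal deg 44.0 95.8 98.3
   -0.3 124.5
   -7.8 62.6
   6.0 100.3
 all circ [array([ 611.8, -203.9]), np.float64(93.4)]
 plane 590 1990 [0.6098 0.1302 0.1092] [-0.4796  0.1365  0.8668] tilt 29.91
 hist h [  1  72  98 111 358 335  76  67 427  25  47  42  22  53  31  29  26  28
  25   0]
top bench z [-0.0037 -0.0023  0.0003  0.0306  0.0368]
 hextop z 0.0352 circ [ 607.3 -203.8] 32.9 235
 flat normal deg 32.0 58.1 64.9
   0.0 57.8
   -0.3 58.5
   -0.5 58.1
 all circ [array([ 606.4, -208.8]), np.float64(62.1)]
 plane 1411 3608 [0.592  0.134  0.0997] [-0.4801  0.1327  0.8671] tilt 29.87
 hist h [   3   25   64   70  947  778   41  151 1028   77   43   32   16   88
   44   29   34   43   64    3]
```

View pics/crops.png

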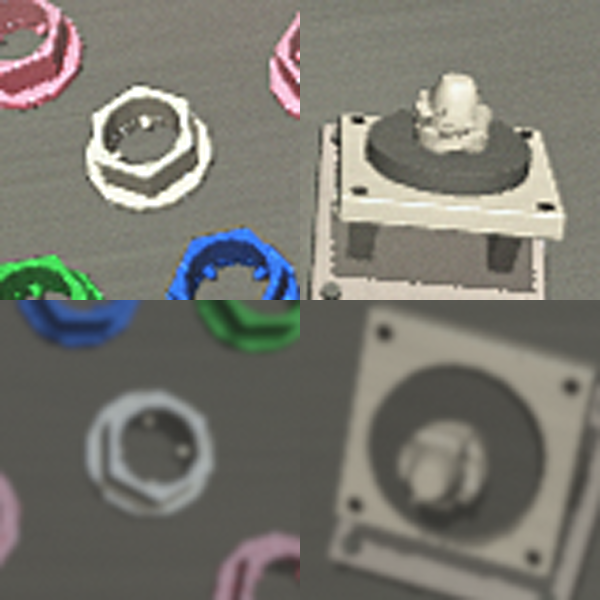

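The crop confirms it: the white steel hex flange nut sits in the middle of the tiles, with lugs in its bore. The stud stands on the dark ring, above the light tilted table. Next I'll refine the ring circle, the stud tip and the nut.

```bash
python3 - <<'E'
from h import *
D={n:dict(np.load(f"{n}0.npz")) for n in("scene","top")}
m=np.array([-.4799,.1346,.8669]); m=np.array([-.4799,.1346,0]); m=m/np.linalg.norm(m)*.5; m[2]=np.cos(np.pi/6)
xs=np.array([-m[0],-m[1],0]);xs/=np.linalg.norm(xs); xs=xs-m*(xs@m); xs/=np.linalg.norm(xs); ys=np.cross(m,xs)
print("n",m,"x",xs,"y",ys)
p0=np.array([.60,.132,.1045]); p0=np.array([.592,.134,.0997])
for n,d in D.items():
    C=cloud(d); hsv=cv2.cvtColor(d["frame"],cv2.COLOR_RGB2HSV); ok=d["depth"]>0
    P=C-p0; X,Y,H=[(P@a)*1000 for a in(xs,ys,m)]
    reg=ok&(np.hypot(X,Y)<95)
    tab=reg&(abs(H)<4)&(hsv[...,2]>110 if n=="scene" else hsv[...,2]>85); print(n,"table H",np.median(H[tab]),tab.sum())
    ring=reg&(H>8)&(H<17); hr=np.median(H[ring]); print(" ring H",hr,ring.sum())
    # ring edge: dark pixels outline -> rays onto ring top plane
    cs=cv2.findContours((ring).astype(np.uint8),cv2.RETR_EXTERNAL,cv2.CHAIN_APPROX_NONE)[0]; c=max(cs,key=cv2.contourArea)[:,0]
    Q=onplane(d,c,p0+m*hr/1000,m)-p0; q=np.c_[Q@xs,Q@ys]*1000
    A=np.c_[2*q,np.ones(len(q))]
    w=np.ones(len(q),bool)
    for _ in range(6):
        s=np.linalg.lstsq(A[w],(q[w]**2).sum(1),rcond=None)[0]; R=np.sqrt(s[2]+s[:2]@s[:2]); e=abs(np.hypot(*(q-s[:2]).T)-R); w=e<2
    print(" ring centre xy",s[:2].round(1),"R",R.round(1),w.sum(),"world",(p0+m*hr/1000+(xs*s[0]+ys*s[1])/1000).round(4))
    tip=reg&(H>hr+36)&(H<hr+46); print(" tip",np.median(H[tip])-hr,X[tip].mean().round(1),Y[tip].mean().round(1),tip.sum(), "stud mid",[(round(X[t].mean(),1),round(Y[t].mean(),1)) for t in [reg&(H>hr+30)&(H<hr+36)]])
    Bm=(hsv[...,1]<60)&ok&(np.hypot(C[...,0]-.607,C[...,1]+.204)<.045)
    T=C[Bm&(C[...,2]>.031)&(C[...,2]<.042)]; c,r=cv2.minEnclosingCircle((T[:,:2]*1000).astype(np.float32)); rel=T[:,:2]*1000-c
    th=np.radians(np.arange(0,60,1)); wd=[np.mean([np.ptp(rel@[np.cos(t+k),np.sin(t+k)]) for k in (0,np.pi/3,2*np.pi/3)]) for t in th]; i=np.argmin(wd)
    print(" nut",np.round(c,1),r,"z",np.median(T[:,2]).round(4),"flat",i,wd[i],len(T))
E
```

```text
n [-0.48142258  0.13502704  0.8660254 ] x [ 0.83384836 -0.2338737   0.5       ] y [ 2.70054090e-01  9.62845153e-01 -1.38777878e-17]
scene table H -0.9318499017922577 575
 ring H 13.137114720468132 487
 ring centre xy [-0.3  2.9] R 48.3 40 world [0.5862 0.1387 0.1109]
 tip 38.93765634315449 -4.6 2.6 38 stud mid [(np.float64(1.0), np.float64(2.9))]
 nut [ 610.  -204.6] 32.52838897705078 z 0.0354 flat 28 58.656266684886646 222
top table H -0.2596280493431514 1698
 ring H 13.690556112277287 1228
 ring centre xy [-8.8  3.4] R 49.4 128 world [0.579  0.1412 0.1072]
 tip 39.716146259918254 -8.4 3.1 88 stud mid [(np.float64(-4.6), np.float64(0.8))]
 nut [ 607.3 -203.8] 32.85324478149414 z 0.0353 flat 33 58.01880552342502 228
```

```bash
python3 -m jog '[{"claw":87,"dx":530,"dy":-287,"dz":100,"spin":15},{"claw":87,"dx":530,"dy":-287,"dz":100,"spin":15},{"claw":87,"dx":530,"dy":-287,"dz":100,"spin":15},{"claw":87,"dx":530,"dy":-287,"dz":100,"spin":15},{"claw":87,"dx":530,"dy":-287,"dz":100,"spin":15},{"claw":87,"dx":530,"dy":-287,"dz":100,"spin":15},{"claw":87,"dx":530,"dy":-287,"dz":100,"spin":15},{"claw":87,"dx":530,"dy":-287,"dz":100,"spin":15},{"claw":87,"dx":530,"dy":-287,"dz":100,"spin":15},{"claw":87,"dx":530,"dy":-287,"dz":100,"spin":15},{"claw":87,"dx":530,"dy":-287,"dz":100,"spin":15},{"claw":87,"dx":530,"dy":-287,"dz":100,"spin":15},{"claw":87,"dx":530,"dy":-287,"dz":100,"spin":15},{"claw":87,"dx":530,"dy":-287,"dz":100,"spin":15},{"claw":87,"dx":530,"dy":-287,"dz":100,"spin":15},{"claw":87,"dx":530,"dy":-287,"dz":100,"spin":15},{"claw":87,"dx":530,"dy":-287,"dz":100,"spin":15},{"claw":87,"dx":530,"dy":-287,"dz":100,"spin":15}]'
python3 - <<'E'
from h import *
from bench import *
from scipy.spatial.transform import Rotation as R
s=get_state(); r=R.from_rotvec(s["tool_rot"]).as_matrix(); print(s["time"],s["position"],"\n",r.round(4)); print(s["joint_positions"].round(2))
print("yang",np.degrees(np.arctan2(r[1,1],r[0,1])),"to nut (tool mm)",r.T@(np.array([.608,-.204,.027])-s["position"])*1000)
# ring fixed-R fit
m=np.array([-.48142,.13503,.86603]);xs=np.array([.83385,-.23387,.5]);ys=np.cross(m,xs);p0=np.array([.592,.134,.0997])
from scipy.optimize import least_squares
for n in("scene","top"):
    d=dict(np.load(n+"0.npz")); C=cloud(d)-p0; X,Y,H=[(C@a)*1000 for a in(xs,ys,m)]; V=d["frame"].max(2)
    for h0 in ((13.4+.6,) if n=="scene" else (13.4,)):
        mask=((H>7)&(H<60)&(np.hypot(X+7,Y-3)<58)&(d["depth"]>0)).astype(np.uint8)
        c=max(cv2.findContours(mask,cv2.RETR_EXTERNAL,cv2.CHAIN_APPROX_NONE)[0],key=cv2.contourArea)[:,0]
        Q=onplane(d,c,p0+m*h0/1000,m)-p0; q=np.c_[Q@xs,Q@ys]*1000
        f=least_squares(lambda t:np.hypot(*(q-t[:2]).T)-49.5,[-7,3],loss="cauchy",f_scale=1); print(n,f.x.round(1),np.median(abs(f.fun)).round(2),len(q))
E
```

```text
time: 1.6
position: [0.6081, -0.2057, 0.1359]
tool_rot: [3.141, 0.022, -0.003]
ft_force: [-0.8, -0.6, 0.1]
grip_width: 1.002
grip_force: 0.0
1.6 [ 0.60807255 -0.20573041  0.13591332] 
 [[ 9.999e-01  1.370e-02 -1.600e-03]
 [ 1.370e-02 -9.999e-01 -6.000e-04]
 [-1.600e-03  6.000e-04 -1.000e+00]]
[ 0.58  0.39 -0.37  1.58  0.15  1.19 -1.38]
yang -89.21482026029086 to nut (tool mm) [  0.12645398  -1.79466331 108.91223021]
scene [3.5 2.4] 2.74 108
top [-9.   3.4] 0.57 129
```

```bash
python3 -m jog '[{"claw":87,"dy":-2,"dz":40},{"claw":87,"dy":-2,"dz":80},{"claw":87,"dy":-2,"dz":109},{"claw":87,"dy":-2,"dz":109},{"claw":40,"dy":-2,"dz":109},{"claw":40,"dy":-2,"dz":109},{"claw":40,"dy":-2,"dz":109},{"claw":40,"dy":-2,"dz":109},{"claw":40,"dy":-2,"dz":109},{"claw":40,"dy":-2,"dz":109},{"claw":40,"dy":-2,"dz":109},{"claw":40,"dy":-2,"dz":109}]' 25
python3 -m jog '[{"claw":40,"dz":-40},{"claw":40,"dz":-80},{"claw":40,"dz":-120},{"claw":40,"dz":-160},{"claw":40,"dz":-180},{"claw":40,"dz":-180}]'
```

```text
$[0]: bad value
$[0]: bad value
```

```bash
python3 -m jog '[{"claw":87,"dx":0,"dy":-2,"dz":40,"spin":0},{"claw":87,"dx":0,"dy":-2,"dz":80,"spin":0},{"claw":87,"dx":0,"dy":-2,"dz":109,"spin":0},{"claw":87,"dx":0,"dy":-2,"dz":109,"spin":0},{"claw":40,"dx":0,"dy":-2,"dz":109,"spin":0},{"claw":40,"dx":0,"dy":-2,"dz":109,"spin":0},{"claw":40,"dx":0,"dy":-2,"dz":109,"spin":0},{"claw":40,"dx":0,"dy":-2,"dz":109,"spin":0},{"claw":40,"dx":0,"dy":-2,"dz":109,"spin":0},{"claw":40,"dx":0,"dy":-2,"dz":109,"spin":0},{"claw":40,"dx":0,"dy":-2,"dz":109,"spin":0}]' 25
```

```text
time: 2.52
position: [0.6098, -0.2032, 0.0293]
tool_rot: [3.141, 0.022, 0.003]
ft_force: [-1.2, 0.0, 6.3]
grip_width: 0.664
grip_force: 25.0
```

```bash
python3 -m jog '[{"claw":40,"dx":-20,"dy":0,"dz":-40,"spin":0},{"claw":40,"dx":-40,"dy":0,"dz":-75,"spin":-7},{"claw":40,"dx":-60,"dy":-10,"dz":-110,"spin":-14},{"claw":40,"dx":-85,"dy":-30,"dz":-130,"spin":-21},{"claw":40,"dx":-111,"dy":-60,"dz":-130,"spin":-28},{"claw":40,"dx":-111,"dy":-90,"dz":-130,"spin":-35},{"claw":40,"dx":-111,"dy":-120,"dz":-130,"spin":-42},{"claw":40,"dx":-111,"dy":-150,"dz":-130,"spin":-49},{"claw":40,"dx":-111,"dy":-180,"dz":-130,"spin":-56},{"claw":40,"dx":-111,"dy":-210,"dz":-130,"spin":-63},{"claw":40,"dx":-111,"dy":-240,"dz":-130,"spin":-70},{"claw":40,"dx":-111,"dy":-270,"dz":-130,"spin":-77},{"claw":40,"dx":-111,"dy":-300,"dz":-130,"spin":-84},{"claw":40,"dx":-111,"dy":-330,"dz":-130,"spin":-91},{"claw":40,"dx":-111,"dy":-355,"dz":-130,"spin":-98},{"claw":40,"dx":-111,"dy":-367,"dz":-130,"spin":-105},{"claw":40,"dx":-111,"dy":-367,"dz":-130,"spin":-112},{"claw":40,"dx":-111,"dy":-367,"dz":-130,"spin":-119},{"claw":40,"dx":-111,"dy":-367,"dz":-130,"spin":-126},{"claw":40,"dx":-111,"dy":-367,"dz":-130,"spin":-133}]'
python3 -m jog '[{"claw":40,"dx":0,"dy":0,"dz":0,"spin":-7},{"claw":40,"dx":0,"dy":0,"dz":0,"spin":-14},{"claw":40,"dx":0,"dy":0,"dz":0,"spin":-21},{"claw":40,"dx":0,"dy":0,"dz":0,"spin":-28},{"claw":40,"dx":0,"dy":0,"dz":0,"spin":-30},{"claw":40,"dx":0,"dy":0,"dz":0,"spin":-30},{"claw":40,"dx":0,"dy":0,"dz":0,"spin":-30}]'
cat > st.py <<'E'
from h import *
from bench import *
from scipy.spatial.transform import Rotation as R
m=np.array([-.48142,.13503,.86603]);xs=np.array([.83385,-.23387,.5]);ys=np.cross(m,xs)
ring=np.array([.5791,.1411,.1069]); seat=ring+.018*m
def st():
    s=get_state(); r=R.from_rotvec(s["tool_rot"]).as_matrix()
    print("t",round(float(s["time"]),2),"pos",s["position"].round(4),"yang",np.degrees(np.arctan2(r[1,1],r[0,1])).round(1),"tilt",np.degrees(np.arccos(-r[2,2])).round(2),"F",s["ft_force"].round(1),"M",s["torque"].round(2),"w",round(float(s["grip_width"])*87,1),"q",s["joint_positions"].round(2)); return s,r
E
python3 - <<'E'
from st import *
st()
d=dict(np.load("top0.npz")); C=cloud(d)-ring; X,Y,H=[(C@a)*1000 for a in(xs,ys,m)]
k=(abs(H+13.7)<3)&(abs(Y)<60)&(abs(X)<90); print("table X",np.percentile(X[k],[.5,2,98,99.5]),"Y",np.percentile(Y[k],[.5,2,98,99.5]))
for n in("scene","top"):
    d=get_image(n); np.savez(n+"1.npz",**d); cv2.imwrite(f"pics/{n}1.png",d["frame"][:,:,::-1])
a=cv2.imread("pics/scene1.png")[90:250,210:410]; b=cv2.imread("pics/top1.png")[130:290,100:300]
cv2.imwrite("pics/c1.png",cv2.resize(np.hstack([a,b]),(800,320)))
E
```

```text
time: 4.18
position: [0.4915, 0.1621, 0.1564]
tool_rot: [-1.222, -2.892, 0.003]
ft_force: [0.8, 0.6, -4.3]
grip_width: 0.667
grip_force: 25.0
time: 4.77
position: [0.4919, 0.1621, 0.1567]
tool_rot: [-0.445, -3.109, 0.001]
ft_force: [0.0, 1.1, -4.8]
grip_width: 0.664
grip_force: 25.0
t 4.77 pos [0.4919 0.1621 0.1567] yang 73.7 tilt 0.1 F [ 0.   1.1 -4.8] M [ 0.08 -0.15  0.01] w 57.7 q [ 0.5   0.2  -0.95  1.85  0.17  1.18  0.78]
table X [-65.42892809 -64.25383915  63.33989833  64.24110168] Y [-59.75148914 -58.9090623   58.97281858  59.69027731]
```

View pics/c1.png

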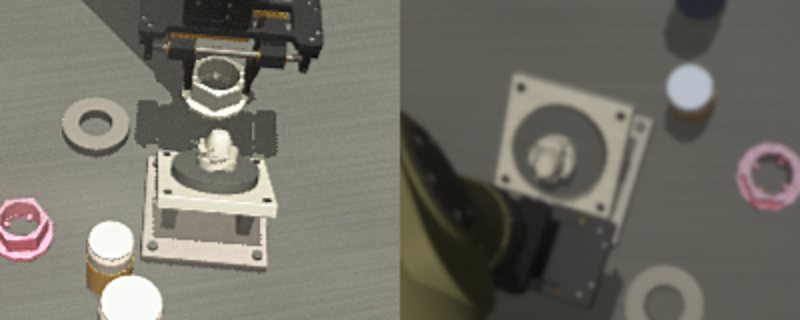

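The crop shows the nut held upright at (218,85), just in front of the fixture. The tool can only spin about the vertical, so I'll pivot the nut 30° in the grip by pressing its uphill rim onto the table's front edge.

```bash
python3 -m jog '[{"claw":40,"dx":-8,"dy":0,"dz":30,"spin":0},{"claw":40,"dx":-8,"dy":0,"dz":55,"spin":0},{"claw":40,"dx":-8,"dy":0,"dz":60,"spin":0},{"claw":40,"dx":-8,"dy":0,"dz":64,"spin":0},{"claw":40,"dx":-8,"dy":0,"dz":67,"spin":0},{"claw":40,"dx":-8,"dy":0,"dz":70,"spin":0},{"claw":40,"dx":-8,"dy":0,"dz":70,"spin":0}]'
python3 -m jog '[{"claw":40,"dx":0,"dy":0,"dz":2,"spin":0},{"claw":40,"dx":0,"dy":0,"dz":4,"spin":0},{"claw":40,"dx":0,"dy":0,"dz":5,"spin":0},{"claw":40,"dx":0,"dy":0,"dz":5,"spin":0}]'
cat > look.py <<'E'
from st import *
import sys
tag=sys.argv[1]; s,r=st(); p=s["position"]
for n in ("scene","top"):
    d=get_image(n); np.savez(f"{n}{tag}.npz",**d); C=cloud(d); hsv=cv2.cvtColor(d["frame"],cv2.COLOR_RGB2HSV)
    k=(d["depth"]>0)&(hsv[...,1]<50)&(hsv[...,2]>110)&(np.linalg.norm(C-(p+[0,0,.0]),axis=-1)<.055)
    P=C[k]
    if len(P)<40: print(n,"few",len(P)); continue
    rng=np.random.default_rng(0); res=[]
    for _ in range(1500):
        a,b,c=P[rng.choice(len(P),3,replace=False)]; q=np.cross(b-a,c-a); l=np.linalg.norm(q)
        if l<1e-6: continue
        q/=l; q*=np.sign(q[2])
        if q[2]<.6: continue
        res.append(((abs((P-a)@q)<.0012).sum(),a,q))
    cnt,a,q=max(res,key=lambda t:t[0]); Q=P[abs((P-a)@q)<.0015]; c0=Q.mean(0); q=np.linalg.svd(Q-c0)[2][2]; q*=np.sign(q[2])
    e1=np.cross(q,[0,0,1.]) if abs(q[2])<.999 else np.array([1.,0,0]); e1/=np.linalg.norm(e1); e2=np.cross(q,e1); uv=np.c_[(Q-c0)@e1,(Q-c0)@e2]*1000
    c,R_=cv2.minEnclosingCircle(uv.astype(np.float32)); W=c0+(e1*c[0]+e2*c[1])/1000
    print(n,len(P),len(Q),"normal",q.round(3),"tilt",np.degrees(np.arccos(q[2])).round(1),"from stud",np.degrees(np.arccos(min(1,q@m))).round(1),"facecentre",W.round(4),"R",round(R_,1),"rel seat xs,ys,n",((W-.018*q-seat)@np.c_[xs,ys,m]*1000).round(1))
d=np.load(f"scene{tag}.npz"); u,v=px(d,p)[0].astype(int); f=d["frame"][max(0,v-60):v+60,max(0,u-70):u+70,::-1]
cv2.imwrite(f"pics/s{tag}.png",cv2.resize(f,(700,600),interpolation=cv2.INTER_CUBIC))
E
python3 look.py 2
```

```text
time: 5.45
position: [0.4986, 0.1606, 0.088]
tool_rot: [-0.442, -3.107, 0.002]
ft_force: [-5.6, 1.3, -0.6]
grip_width: 0.666
grip_force: 25.0
time: 5.78
position: [0.4991, 0.1605, 0.0835]
tool_rot: [-0.442, -3.108, 0.002]
ft_force: [-5.6, 0.4, 0.2]
grip_width: 0.666
grip_force: 25.0
t 5.78 pos [0.4991 0.1605 0.0835] yang 73.8 tilt 0.14 F [-5.6  0.4  0.2] M [ 0.11  0.96 -0.03] w 57.9 q [ 0.44  0.31 -0.91  1.91  0.28  1.06  0.7 ]
scene 326 83 normal [ 0.446 -0.627  0.639] tilt 50.3 from stud 75.3 facecentre [0.5129 0.1385 0.0934] R 23.1 rel seat xs,ys,n [-76.4 -11.7  -2.7]
top few 29
```

View pics/s2.png

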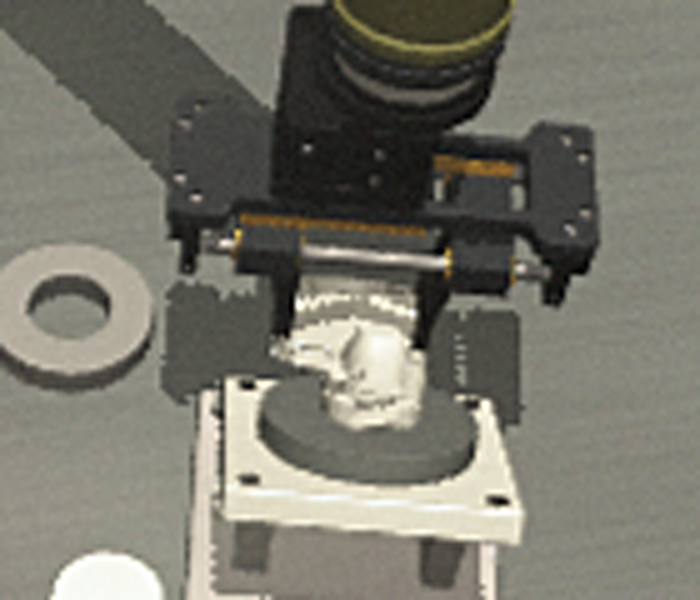

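The nut, at about (345,310), is pivoting in the grip under only about 6 N. I'll finish the press, lift, and measure the tilt.

```bash
python3 -m jog '[{"claw":40,"dx":0,"dy":0,"dz":2,"spin":0},{"claw":40,"dx":0,"dy":0,"dz":4,"spin":0},{"claw":40,"dx":0,"dy":0,"dz":6,"spin":0},{"claw":40,"dx":0,"dy":0,"dz":7,"spin":0},{"claw":40,"dx":0,"dy":0,"dz":7,"spin":0}]'
python3 -m jog '[{"claw":40,"dx":0,"dy":0,"dz":-30,"spin":0},{"claw":40,"dx":0,"dy":0,"dz":-70,"spin":0},{"claw":40,"dx":0,"dy":0,"dz":-110,"spin":0},{"claw":40,"dx":0,"dy":0,"dz":-120,"spin":0},{"claw":40,"dx":0,"dy":0,"dz":-120,"spin":0}]'
python3 look.py 3
```

```text
time: 6.3
position: [0.5005, 0.1602, 0.0764]
tool_rot: [0.443, 3.11, -0.001]
ft_force: [-4.1, 0.1, 2.4]
grip_width: 0.665
grip_force: 25.1
time: 6.72
position: [0.5031, 0.1608, 0.1989]
tool_rot: [0.443, 3.102, 0.002]
ft_force: [0.6, -0.2, -5.2]
grip_width: 0.665
grip_force: 25.0
t 6.72 pos [0.5031 0.1608 0.1989] yang 73.8 tilt 0.46 F [ 0.6 -0.2 -5.2] M [ 0.08 -0.18 -0.08] w 57.9 q [ 0.53  0.17 -0.96  1.78  0.15  1.26  0.81]
scene 494 149 normal [ 0.37  -0.599  0.71 ] tilt 44.8 from stud 69.1 facecentre [0.5235 0.1407 0.2069] R 28.2 rel seat xs,ys,n [-10.8  -6.8  88.9]
top few 6
```

View pics/s3.png

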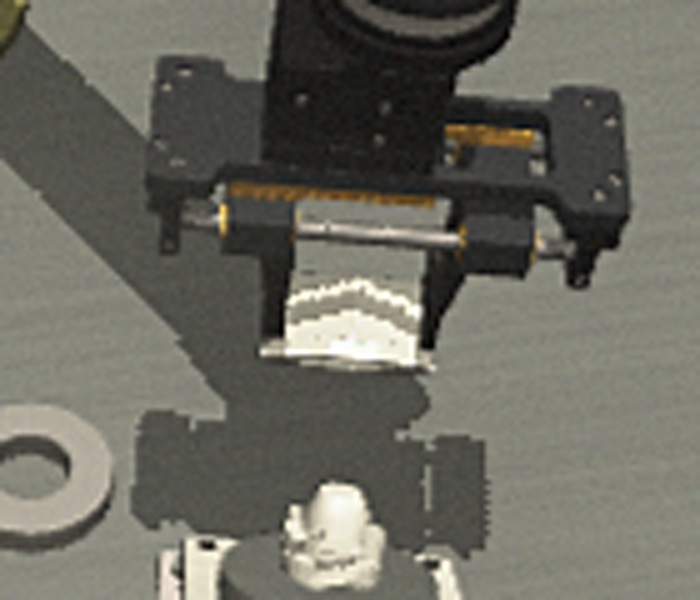

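The nut is clearly tilted in the jaws, with the flange edge at (345,360). The flange looks close to edge-on, so it may have over-rotated. I'll measure from the planes of the two visible flats.

```bash
cat > tilt.py <<'E'
from st import *
import sys
def tilt(tag,p,yang,dep=.0):
    d=dict(np.load(f"scene{tag}.npz")); C=cloud(d)
    yt=np.array([np.cos(np.radians(yang)),np.sin(np.radians(yang)),0]); xh=np.array([yt[1],-yt[0],0]); P0=C-p
    a,b,h=[(P0@v)*1000 for v in(xh,yt,np.array([0,0,1.]))]
    k=(d["depth"]>0)&(abs(b)<26)&(a>5)&(a<50)&(h>-45)&(h<32)
    N=[]
    for sgn in(1,-1):
        K=k&(b*sgn>2); Q=np.c_[a[K],b[K],h[K]]; rng=np.random.default_rng(1); best=(0,)
        for _ in range(1500):
            o,e,f=Q[rng.choice(len(Q),3,replace=False)]; q=np.cross(e-o,f-o); l=np.linalg.norm(q)
            if l<20: continue
            q/=l; q*=np.sign(q[0])
            if not .2<q[1]*sgn<.8: continue
            c=(abs((Q-o)@q)<1.2).sum()
            if c>best[0]: best=(c,o,q)
        I=Q[abs((Q-best[1])@best[2])<1.5]; c0=I.mean(0); q=np.linalg.svd(I-c0)[2][2]; q*=np.sign(q[0]); N.append((q,c0,len(I),len(Q)))
        print(sgn,len(Q),len(I),q.round(3),"span h",np.percentile(I[:,2],[3,97]).round(1),"a",np.percentile(I[:,0],[3,97]).round(1))
    ax=np.cross(N[0][0],N[1][0]); ax/=np.linalg.norm(ax); ax*=np.sign(ax[2])
    print("axis (xh,yt,up)",ax.round(3),"tilt fwd",np.degrees(np.arctan2(-ax[0],ax[2])).round(1),"side",np.degrees(np.arcsin(ax[1])).round(1))
    # axis point: planes at 29 mm from axis
    A=np.array([N[0][0],N[1][0],ax]); rhs=[N[0][0]@N[0][1]-29,N[1][0]@N[1][1]-29,0]; o=np.linalg.solve(A,rhs); print("axis point nearest TCP (a,b,h)",o.round(1))
    K=k&(h<40); t=np.c_[a[K],b[K],h[K]]-o; r=t-np.outer(t@ax,ax); R_=np.linalg.norm(r,axis=1); z=t@ax
    J=(R_>34)&(R_<40); print("flange z pct",np.percentile(z[J],[3,50,97]).round(1) if J.sum()>5 else None,J.sum(),"hex z",np.percentile(z[(R_<34.5)&(R_>27)],[2,98]).round(1))
    return ax,o
if __name__=="__main__":
    s,r=st(); tilt(sys.argv[1],s["position"],np.degrees(np.arctan2(r[1,1],r[0,1])))
E
python3 tilt.py 3
```

```text
t 6.82 pos [0.4999 0.1593 0.1942] yang 73.8 tilt 0.08 F [-0.8 -0.  -6.2] M [ 0.02 -0.11 -0.04] w 58.0 q [ 0.53  0.17 -0.96  1.79  0.15  1.26  0.81]
1 187 100 [0.542 0.503 0.673] span h [ 7.  27.7] a [ 8.2 30.8]
-1 210 113 [ 0.572 -0.489  0.659] span h [ 5.7 28.1] a [ 8.4 32. ]
axis (xh,yt,up) [-0.766 -0.032  0.642] tilt fwd 50.1 side -1.9
axis point nearest TCP (a,b,h) [0.4 0.1 0.4]
flange z pct [-25.3 -20.9 -16.5] 73 hex z [-25.1   9.8]
```

The nut tilts about 50°, which is 20° too far. I'll bring it back by touching the low flange rim to clear bench in front of the fixture and dragging the tool uphill.

```bash
python3 -m jog '[{"claw":40,"dx":30,"dy":0,"dz":10,"spin":0},{"claw":40,"dx":60,"dy":0,"dz":40,"spin":0},{"claw":40,"dx":60,"dy":0,"dz":80,"spin":0},{"claw":40,"dx":60,"dy":0,"dz":120,"spin":0},{"claw":40,"dx":60,"dy":0,"dz":140,"spin":0},{"claw":40,"dx":60,"dy":0,"dz":145,"spin":0},{"claw":40,"dx":60,"dy":0,"dz":147,"spin":0},{"claw":40,"dx":60,"dy":0,"dz":148,"spin":0},{"claw":40,"dx":60,"dy":0,"dz":148,"spin":0}]'
python3 -m jog '[{"claw":40,"dx":-3,"dy":0,"dz":1.5,"spin":0},{"claw":40,"dx":-6,"dy":0,"dz":3,"spin":0},{"claw":40,"dx":-9,"dy":0,"dz":4,"spin":0},{"claw":40,"dx":-9,"dy":0,"dz":4,"spin":0}]'
```

```text
time: 7.57
position: [0.4403, 0.1744, 0.0461]
tool_rot: [-0.442, -3.104, 0.009]
ft_force: [-3.7, -3.9, 5.7]
grip_width: 0.666
grip_force: 27.3
time: 7.9
position: [0.4497, 0.1722, 0.042]
tool_rot: [-0.443, -3.106, 0.006]
ft_force: [-2.6, -3.9, 1.1]
grip_width: 0.665
grip_force: 27.0
```

```bash
python3 -m jog '[{"claw":40,"dx":0,"dy":0,"dz":-40,"spin":0},{"claw":40,"dx":0,"dy":0,"dz":-80,"spin":0},{"claw":40,"dx":0,"dy":0,"dz":-120,"spin":0},{"claw":40,"dx":0,"dy":0,"dz":-150,"spin":0},{"claw":40,"dx":0,"dy":0,"dz":-150,"spin":0},{"claw":40,"dx":0,"dy":0,"dz":-150,"spin":0},{"claw":40,"dx":0,"dy":0,"dz":-150,"spin":0}]'
python3 look.py 4 | head -1; python3 tilt.py 4
```

```text
time: 8.48
position: [0.4499, 0.1737, 0.1913]
tool_rot: [-0.442, -3.107, 0.002]
ft_force: [-0.6, -1.3, -5.0]
grip_width: 0.664
grip_force: 26.8
t 8.48 pos [0.4499 0.1737 0.1913] yang 73.8 tilt 0.2 F [-0.6 -1.3 -5. ] M [ 0.01 -0.09 -0.04] w 57.8 q [ 0.58  0.05 -1.02  1.88  0.04  1.24  0.84]
t 8.58 pos [0.4496 0.1738 0.1909] yang 73.8 tilt 0.27 F [ 0.6  0.  -5. ] M [ 0.07 -0.12 -0.03] w 57.7 q [ 0.58  0.05 -1.02  1.88  0.04  1.24  0.84]
1 176 106 [0.733 0.519 0.44 ] span h [-4.9 21.5] a [13.9 31.6]
-1 194 103 [ 0.735 -0.497  0.46 ] span h [-2.3 22.8] a [14.  34.3]
axis (xh,yt,up) [-0.523  0.016  0.852] tilt fwd 31.5 side 0.9
axis point nearest TCP (a,b,h) [-0.6 -1.9 -0.4]
flange z pct [-25.3 -19.8   3.6] 84 hex z [-17.8  10.2]
```

View pics/s4.png

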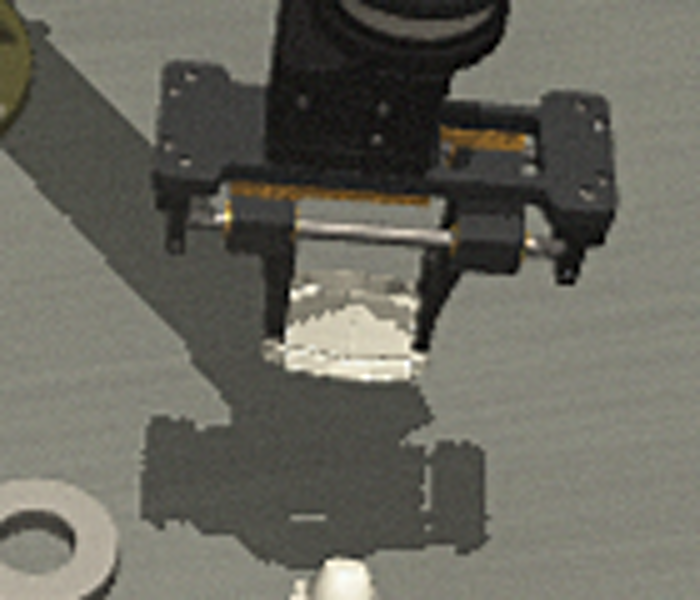

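Tilt is now 31.5°, which is good; the picture shows the flange level in the jaws at (345,360). I'll move above the stud's end and then down along the stud axis.

```bash
python3 -m jog '[{"claw":40,"dx":-30,"dy":2,"dz":0,"spin":0},{"claw":40,"dx":-65,"dy":4,"dz":0,"spin":0},{"claw":40,"dx":-97,"dy":4,"dz":5,"spin":0},{"claw":40,"dx":-97,"dy":4,"dz":21,"spin":0},{"claw":40,"dx":-97,"dy":4,"dz":21,"spin":0},{"claw":40,"dx":-97,"dy":4,"dz":21,"spin":0},{"claw":40,"dx":-97,"dy":4,"dz":21,"spin":0}]'
python3 look.py 5|head -1; python3 tilt.py 5; python3 - <<'E'
from st import *
s,r=st(); e=s["position"]-(seat+.054*m); print("err xs,ys,n",(e@np.c_[xs,ys,m]*1000).round(1))
d=get_image("top"); f=d["frame"][150:260,120:250,::-1]; np.savez("top5.npz",**d); cv2.imwrite("pics/t5.png",cv2.resize(f,(650,550),interpolation=cv2.INTER_CUBIC))
E
```

```text
time: 9.17
position: [0.5444, 0.152, 0.1716]
tool_rot: [-0.44, -3.108, -0.0]
ft_force: [-0.2, -0.4, -4.7]
grip_width: 0.663
grip_force: 26.9
t 9.17 pos [0.5444 0.152  0.1716] yang 73.9 tilt 0.14 F [-0.2 -0.4 -4.7] M [ 0.11 -0.11  0.02] w 57.7 q [ 0.5   0.32 -0.96  1.72  0.27  1.25  0.76]
t 9.27 pos [0.5451 0.152  0.1729] yang 73.9 tilt 0.04 F [ 0.1  0.7 -5.2] M [ 0.09 -0.11  0.  ] w 57.8 q [ 0.5   0.32 -0.96  1.72  0.27  1.25  0.76]
1 250 99 [0.735 0.528 0.425] span h [-4.3 19.9] a [11. 32.]
-1 291 109 [ 0.715 -0.524  0.462] span h [-3.  22.3] a [11.9 34. ]
axis (xh,yt,up) [-0.522  0.04   0.852] tilt fwd 31.5 side 2.3
axis point nearest TCP (a,b,h) [-2.1 -1.7 -1.2]
flange z pct [-25.9 -20.4   5. ] 93 hex z [-19.1   9.4]
t 9.27 pos [0.5451 0.152  0.1729] yang 73.9 tilt 0.04 F [ 0.1  0.7 -5.2] M [ 0.09 -0.11  0.  ] w 57.8 q [ 0.5   0.32 -0.96  1.72  0.27  1.25  0.76]
err xs,ys,n [2.1 1.3 3. ]
```

View pics/s5.png

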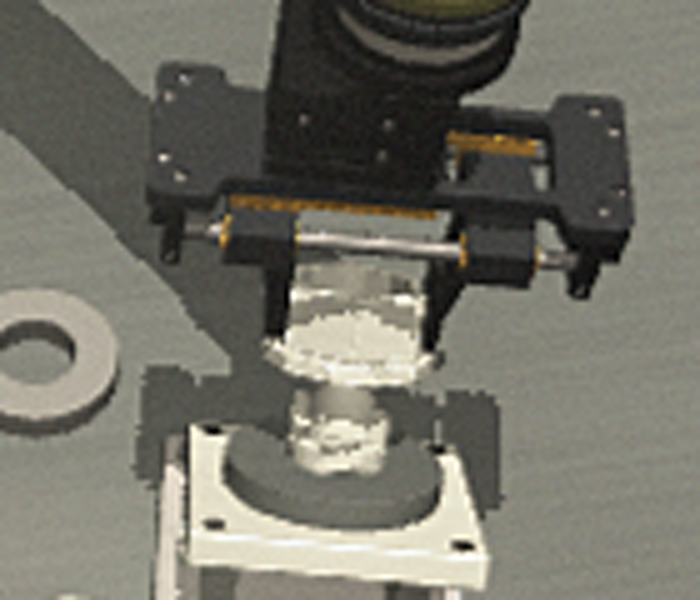

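The nut is directly above the stud's end (nut at (352,330), tip at (342,400)). I'm descending along the axis.

```bash
python3 -m jog '[{"claw":40,"dx":-2,"dy":-0.5,"dz":5,"spin":0},{"claw":40,"dx":-4.5,"dy":-0.5,"dz":10,"spin":0},{"claw":40,"dx":-7,"dy":-0.5,"dz":14,"spin":0},{"claw":40,"dx":-9,"dy":-0.5,"dz":17,"spin":0},{"claw":40,"dx":-10.5,"dy":-0.5,"dz":20,"spin":0},{"claw":40,"dx":-12,"dy":-0.5,"dz":22.5,"spin":0},{"claw":40,"dx":-12,"dy":-0.5,"dz":22.5,"spin":0},{"claw":40,"dx":-12,"dy":-0.5,"dz":22.5,"spin":0}]'
python3 - <<'E'
from st import *
s,r=st(); e=s["position"]-(seat+.008*m); print("nut rel seat xs,ys,n",(e@np.c_[xs,ys,m]*1000).round(1))
E
```

```text
time: 9.98
position: [0.5566, 0.1476, 0.1495]
tool_rot: [-0.442, -3.109, -0.0]
ft_force: [-0.9, 1.0, -6.4]
grip_width: 0.661
grip_force: 26.8
t 9.98 pos [0.5566 0.1476 0.1495] yang 73.8 tilt 0.06 F [-0.9  1.  -6.4] M [ 0.31 -0.02  0.02] w 57.5 q [ 0.48  0.36 -0.94  1.72  0.31  1.21  0.75]
nut rel seat xs,ys,n [ 1.   0.2 22.6]
```

```bash
python3 -m jog '[{"claw":40,"dx":-0.5,"dy":0,"dz":2,"spin":0},{"claw":40,"dx":-1,"dy":0,"dz":4,"spin":0},{"claw":40,"dx":-2,"dy":0,"dz":5.5,"spin":0},{"claw":40,"dx":-3,"dy":0,"dz":7,"spin":0},{"claw":40,"dx":-3.5,"dy":0,"dz":8,"spin":0},{"claw":40,"dx":-3.5,"dy":0,"dz":8,"spin":0}]' 
cat > rel.py <<'E'
from st import *
s,r=st(); e=s["position"]-(seat+.008*m); print("nut rel seat xs,ys,n",(e@np.c_[xs,ys,m]*1000).round(1))
E
python3 rel.py
```

```text
time: 10.48
position: [0.5604, 0.1469, 0.1423]
tool_rot: [-0.442, -3.11, -0.001]
ft_force: [-0.6, 2.2, -2.9]
grip_width: 0.664
grip_force: 26.8
t 10.48 pos [0.5604 0.1469 0.1423] yang 73.8 tilt 0.03 F [-0.6  2.2 -2.9] M [0.54 0.19 0.09] w 57.8 q [ 0.47  0.38 -0.94  1.72  0.32  1.2   0.74]
nut rel seat xs,ys,n [ 0.8  0.5 14.4]
```

Contact is felt at the thread's end (h≈14 mm). I'll lighten the grip, preload slightly and turn anticlockwise (negative spin).

```bash
python3 -m jog '[{"claw":40,"dx":-0.5,"dy":0,"dz":1,"spin":0},{"claw":40,"dx":-0.5,"dy":0,"dz":1,"spin":-5},{"claw":40,"dx":-0.5,"dy":0,"dz":1,"spin":-10},{"claw":40,"dx":-0.5,"dy":0,"dz":1,"spin":-15},{"claw":40,"dx":-0.5,"dy":0,"dz":1,"spin":-15}]' 8
python3 rel.py
python3 -m jog '[{"claw":40,"dx":0,"dy":0,"dz":0,"spin":-5},{"claw":40,"dx":0,"dy":0,"dz":0,"spin":-10},{"claw":40,"dx":0,"dy":0,"dz":0,"spin":-13},{"claw":40,"dx":0,"dy":0,"dz":0,"spin":-13}]'
python3 rel.py
```

```text
time: 10.9
position: [0.5594, 0.1455, 0.142]
tool_rot: [-0.028, -3.138, 0.004]
ft_force: [-8.1, -0.3, 8.7]
grip_width: 0.668
grip_force: 11.2
t 10.9 pos [0.5594 0.1455 0.142 ] yang 89.0 tilt 0.25 F [-8.1 -0.3  8.7] M [-0.46  1.64 -0.19] w 58.1 q [ 0.51  0.4  -0.99  1.72  0.35  1.22  0.99]
nut rel seat xs,ys,n [ 0.1 -1.1 14.4]
time: 11.23
position: [0.557, 0.1437, 0.1421]
tool_rot: [0.321, -3.115, 0.009]
ft_force: [-16.0, -4.4, 15.4]
grip_width: 0.681
grip_force: 15.9
t 11.23 pos [0.557  0.1437 0.1421] yang 101.8 tilt 0.67 F [-16.   -4.4  15.4] M [-1.47  3.6  -0.63] w 59.2 q [ 0.54  0.42 -1.03  1.72  0.38  1.23  1.19]
nut rel seat xs,ys,n [-1.5 -3.4 15.5]
```

```bash
python3 -m jog '[{"claw":80,"dx":0,"dy":0,"dz":0,"spin":0},{"claw":80,"dx":0,"dy":0,"dz":0,"spin":0},{"claw":80,"dx":0,"dy":0,"dz":0,"spin":0},{"claw":80,"dx":0,"dy":0,"dz":0,"spin":0}]'
python3 rel.py; cat > nut.py <<'E'
from st import *
import sys
# nut on stud, seen by scene: flats planes in stud frame -> phase & height
tag=sys.argv[1]; d=get_image("scene"); np.savez(f"scene{tag}.npz",**d); C=(cloud(d)-seat); X,Y,H=[(C@a)*1000 for a in(xs,ys,m)]
hsv=cv2.cvtColor(d["frame"],cv2.COLOR_RGB2HSV)
k=(d["depth"]>0)&(hsv[...,1]<70)&(np.hypot(X,Y)<46)&(H>-17)&(H<45)&(X>0); Q=np.c_[X,Y,H][k]
k2=(np.hypot(Q[:,0],Q[:,1])>36)&(hsv[...,2][k]>90); print("rim H",np.percentile(Q[k2,2],[5,50,90,97]).round(1),k2.sum())
rng=np.random.default_rng(0); rest=Q[np.hypot(Q[:,0],Q[:,1])<35.5]
for it in range(3):
    best=(0,)
    for _ in range(2500):
        o,e,f=rest[rng.choice(len(rest),3,replace=False)]; q=np.cross(e-o,f-o); l=np.linalg.norm(q)
        if l<20: continue
        q/=l; q*=np.sign(q[0])
        if abs(q[2])>.35: continue
        c=(abs((rest-o)@q)<1.).sum()
        if c>best[0]: best=(c,o,q)
    if best[0]<15: break
    i=abs((rest-best[1])@best[2])<1.5; I=rest[i]; c0=I.mean(0); q=np.linalg.svd(I-c0)[2][2]; q*=np.sign(q[0])
    print("flat n",q.round(3),"phase",np.degrees(np.arctan2(q[1],q[0])).round(1),"dist",round(q@c0,1),"tilt",np.degrees(np.arcsin(q[2])).round(1),"H",np.percentile(I[:,2],[3,97]).round(1),len(I)); rest=rest[~i]
    if len(rest)<30: break
u,v=px(d,seat)[0].astype(int); cv2.imwrite(f"pics/n{tag}.png",cv2.resize(d["frame"][v-55:v+45,u-50:u+50,::-1],(600,600),interpolation=cv2.INTER_CUBIC))
E
python3 nut.py 6
```

```text
time: 11.57
position: [0.5565, 0.15, 0.1423]
tool_rot: [0.325, -3.117, -0.005]
ft_force: [-13.2, 5.6, 9.4]
grip_width: 0.881
grip_force: 7.2
t 11.57 pos [0.5565 0.15   0.1423] yang 101.9 tilt 0.45 F [-13.2   5.6   9.4] M [ 0.95  2.74 -0.42] w 76.6 q [ 0.54  0.42 -1.03  1.72  0.37  1.22  1.19]
nut rel seat xs,ys,n [-3.3  2.5 16.7]Traceback (most recent call last):
  File "nut.py", line 6, in <module>
    k=(d["depth"]>0)&(hsv[...,1]<70)&(np.hypot(X,Y)<46)&(H>-17)&(H<45)&(X>0); Q=np.c_[X,Y,H][k]
                                                                                ~~~~~~~~~~~~^^^
IndexError: boolean index did not match indexed array along axis 1; size of axis is 1536 but size of corresponding boolean axis is 512
```

Still 13 N with the jaws open: with the tool rotated, the uphill fingertip bears on the sloping flange. I'll raise the tool and then look.

```bash
python3 -m jog '[{"claw":84,"dx":0,"dy":0,"dz":-5,"spin":0},{"claw":84,"dx":0,"dy":0,"dz":-10,"spin":0},{"claw":84,"dx":0,"dy":0,"dz":-12,"spin":0},{"claw":84,"dx":0,"dy":0,"dz":-12,"spin":0},{"claw":84,"dx":0,"dy":0,"dz":-12,"spin":0}]'
sed -i 's/np.c_\[X,Y,H\]\[k\]/np.c_[X[k],Y[k],H[k]]/' nut.py; python3 rel.py; python3 nut.py 6
```

```text
time: 12.03
position: [0.5617, 0.1455, 0.1534]
tool_rot: [-0.321, 3.124, -0.001]
ft_force: [-0.7, 0.7, -0.1]
grip_width: 0.964
grip_force: 0.0
t 12.03 pos [0.5617 0.1455 0.1534] yang 101.7 tilt 0.09 F [-0.7  0.7 -0.1] M [ 0.12 -0.09 -0.01] w 83.8 q [ 0.55  0.41 -1.04  1.71  0.37  1.24  1.2 ]
nut rel seat xs,ys,n [ 7.7 -0.5 23.2]
rim H [-3.4  0.5  4.   4.5] 98
flat n [ 0.991 -0.128  0.033] phase -7.4 dist 28.6 tilt 1.9 H [ 3.2 32. ] 145
flat n [0.654 0.757 0.009] phase 49.2 dist 27.0 tilt 0.5 H [ 3.4 31.7] 91
flat n [ 0.356 -0.934  0.01 ] phase -69.2 dist 29.8 tilt 0.6 H [ 1.1 26.9] 54
```

View pics/n6.png

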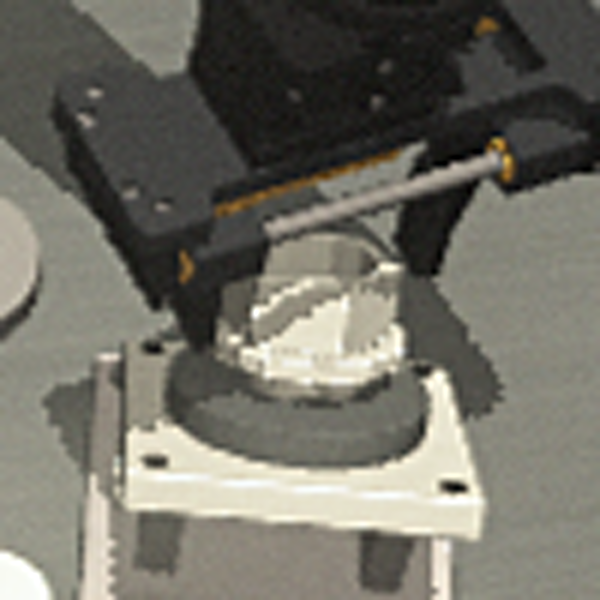

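The picture shows the nut square on the stud at (320,320). The hex spans H 3.5 to 32 mm, so its centre is at 14 mm on the thread's end, and it has turned about 21°. From here I'll turn with the jaws as a loose cage (no squeeze), so the nut can drop by its own weight.

```bash
python3 -m jog '[{"claw":62,"dx":0,"dy":0,"dz":-1,"spin":0},{"claw":62,"dx":0,"dy":0,"dz":-1,"spin":0},{"claw":62,"dx":0,"dy":0,"dz":-1,"spin":0},{"claw":62,"dx":0,"dy":0,"dz":-1,"spin":-6},{"claw":62,"dx":0,"dy":0,"dz":-1,"spin":-12},{"claw":62,"dx":0,"dy":0,"dz":-1,"spin":-18},{"claw":62,"dx":0,"dy":0,"dz":-1,"spin":-18}]' 8
python3 rel.py; python3 nut.py 7
python3 -m jog '[{"claw":84,"dx":0,"dy":0,"dz":0,"spin":0},{"claw":84,"dx":0,"dy":0,"dz":0,"spin":0},{"claw":84,"dx":0,"dy":0,"dz":0,"spin":0},{"claw":84,"dx":0,"dy":0,"dz":0,"spin":7},{"claw":84,"dx":0,"dy":0,"dz":0,"spin":14},{"claw":84,"dx":0,"dy":0,"dz":0,"spin":21},{"claw":84,"dx":0,"dy":0,"dz":0,"spin":28},{"claw":84,"dx":0,"dy":0,"dz":0,"spin":35},{"claw":84,"dx":0,"dy":0,"dz":0,"spin":42},{"claw":84,"dx":0,"dy":0,"dz":0,"spin":49},{"claw":84,"dx":0,"dy":0,"dz":0,"spin":56},{"claw":84,"dx":0,"dy":0,"dz":0,"spin":60},{"claw":84,"dx":0,"dy":0,"dz":0,"spin":60}]'
python3 rel.py; python3 nut.py 8
```

```text
time: 12.67
position: [0.5613, 0.1468, 0.1545]
tool_rot: [-0.813, 3.033, 0.001]
ft_force: [-0.1, 0.9, 2.3]
grip_width: 0.731
grip_force: 7.4
t 12.67 pos [0.5613 0.1468 0.1545] yang 120.0 tilt 0.08 F [-0.1  0.9  2.3] M [ 0.27 -0.25  0.03] w 63.6 q [ 0.59  0.44 -1.1   1.71  0.41  1.25  1.49]
nut rel seat xs,ys,n [ 7.6  0.7 24.6]
rim H [-4.7 -0.6  2.9  4.4] 95
flat n [ 0.995  0.075 -0.067] phase 4.3 dist 27.3 tilt -3.8 H [ 2.2 30.1] 135
flat n [0.474 0.88  0.036] phase 61.7 dist 27.8 tilt 2.0 H [ 3.7 32.5] 67
flat n [ 0.99   0.029 -0.138] phase 1.7 dist 23.0 tilt -8.0 H [-15.5  31.7] 34
time: 13.8
position: [0.5607, 0.1454, 0.1535]
tool_rot: [0.823, 3.032, -0.003]
ft_force: [-0.1, -0.0, 0.9]
grip_width: 0.97
grip_force: 0.0
t 13.8 pos [0.5607 0.1454 0.1535] yang 59.6 tilt 0.1 F [-0.1 -0.   0.9] M [ 0.08 -0.18  0.03] w 84.4 q [ 0.45  0.35 -0.89  1.71  0.29  1.22  0.52]
nut rel seat xs,ys,n [ 7.  -0.9 23.8]
rim H [-2.7  0.9  4.4  5. ] 103
flat n [1.    0.007 0.029] phase 0.4 dist 27.6 tilt 1.7 H [ 3.5 31.8] 152
flat n [ 0.566 -0.823  0.052] phase -55.5 dist 29.4 tilt 3.0 H [ 3.6 31.3] 101
flat n [ 0.469  0.883 -0.004] phase 62.0 dist 27.4 tilt -0.2 H [ 2.7 30.5] 61
```

```bash
python3 -m jog '[{"claw":84,"dx":0,"dy":0,"dz":-1,"spin":7},{"claw":84,"dx":0,"dy":0,"dz":-1,"spin":13},{"claw":64,"dx":0,"dy":0,"dz":-1,"spin":13},{"claw":64,"dx":0,"dy":0,"dz":-1,"spin":13},{"claw":64,"dx":0,"dy":0,"dz":-1,"spin":13},{"claw":64,"dx":0,"dy":0,"dz":-1,"spin":7},{"claw":64,"dx":0,"dy":0,"dz":-1,"spin":0},{"claw":64,"dx":0,"dy":0,"dz":-1,"spin":-7},{"claw":64,"dx":0,"dy":0,"dz":-1,"spin":-14},{"claw":64,"dx":0,"dy":0,"dz":-1,"spin":-14}]' 8
python3 rel.py; python3 nut.py 9
python3 -m jog '[{"claw":64,"dx":0,"dy":0,"dz":0,"spin":-7},{"claw":64,"dx":0,"dy":0,"dz":0,"spin":-14},{"claw":64,"dx":0,"dy":0,"dz":0,"spin":-20},{"claw":64,"dx":0,"dy":0,"dz":0,"spin":-20}]'
python3 rel.py; python3 nut.py 10
```

```text
time: 14.68
position: [0.5608, 0.1466, 0.1548]
tool_rot: [-0.434, -3.111, -0.001]
ft_force: [-0.0, 0.9, -0.8]
grip_width: 0.739
grip_force: 0.3
t 14.68 pos [0.5608 0.1466 0.1548] yang 74.1 tilt 0.06 F [-0.   0.9 -0.8] M [ 0.28 -0.14 -0.03] w 64.3 q [ 0.48  0.37 -0.94  1.71  0.31  1.23  0.76]
nut rel seat xs,ys,n [ 7.4  0.3 25.1]
rim H [-4.1  2.2  5.9  7.6] 105
flat n [0.937 0.233 0.259] phase 13.9 dist 27.8 tilt 15.0 H [ 5.1 33.1] 148
flat n [ 0.621 -0.765  0.172] phase -50.9 dist 27.1 tilt 9.9 H [ 4.2 30.5] 108
flat n [ 0.965  0.261 -0.007] phase 15.1 dist 22.5 tilt -0.4 H [-13.8  34.8] 53
time: 15.07
position: [0.5612, 0.1465, 0.1552]
tool_rot: [-0.105, 3.139, 0.001]
ft_force: [1.5, 0.2, -0.5]
grip_width: 0.734
grip_force: 0.4
t 15.07 pos [0.5612 0.1465 0.1552] yang 93.8 tilt 0.06 F [ 1.5  0.2 -0.5] M [ 0.25 -0.29 -0.07] w 63.9 q [ 0.52  0.39 -1.01  1.71  0.35  1.23  1.07]
nut rel seat xs,ys,n [ 8.   0.4 25.2]
rim H [-4.9  0.8  4.6  5.9] 99
flat n [0.931 0.265 0.251] phase 15.9 dist 26.9 tilt 14.5 H [ 3.3 36.5] 136
flat n [ 0.741 -0.662  0.114] phase -41.8 dist 27.5 tilt 6.5 H [-0.4 28.1] 96
flat n [0.935 0.262 0.238] phase 15.7 dist 28.9 tilt 13.8 H [ 4.  31.9] 56
```

```bash
python3 -m jog '[{"claw":84,"dx":0,"dy":0,"dz":0,"spin":0},{"claw":84,"dx":0,"dy":0,"dz":0,"spin":0},{"claw":84,"dx":0,"dy":0,"dz":0,"spin":0},{"claw":84,"dx":0,"dy":0,"dz":0,"spin":0}]'
python3 rel.py; python3 nut.py 11
```

```text
time: 15.45
position: [0.5607, 0.1461, 0.1549]
tool_rot: [0.102, -3.14, 0.001]
ft_force: [-0.6, -0.5, -0.7]
grip_width: 0.928
grip_force: 0.0
t 15.45 pos [0.5607 0.1461 0.1549] yang 93.7 tilt 0.04 F [-0.6 -0.5 -0.7] M [ 0.12 -0.12  0.01] w 80.8 q [ 0.52  0.39 -1.    1.71  0.35  1.24  1.07]
nut rel seat xs,ys,n [ 7.5 -0.2 25.1]
rim H [-16.8  -9.4  -6.4  -5.8] 91
flat n [0.963 0.27  0.016] phase 15.7 dist 27.4 tilt 0.9 H [-6.5 21.8] 154
flat n [ 0.703 -0.711  0.033] phase -45.3 dist 27.8 tilt 1.9 H [-6.6 21.8] 113
flat n [ 0.696 -0.718  0.016] phase -45.9 dist 25.5 tilt 0.9 H [-11.5  22.1] 36
```

The nut has dropped in: hex top at 21.8 mm, centre at about 3.8 mm, square. Next I'll go to the following flats and turn clockwise (positive spin), following the sink.

```bash
python3 -m jog '[{"claw":84,"dx":-2.5,"dy":-1,"dz":0,"spin":-7},{"claw":84,"dx":-2.5,"dy":-1,"dz":0,"spin":-14},{"claw":84,"dx":-2.5,"dy":-1,"dz":0,"spin":-22},{"claw":84,"dx":-2.5,"dy":-1,"dz":0,"spin":-22},{"claw":84,"dx":-2.5,"dy":-1,"dz":5,"spin":-22},{"claw":84,"dx":-2.5,"dy":-1,"dz":10.5,"spin":-22},{"claw":62,"dx":-2.5,"dy":-1,"dz":10.5,"spin":-22},{"claw":62,"dx":-2.5,"dy":-1,"dz":10.5,"spin":-22},{"claw":62,"dx":-2.5,"dy":-1,"dz":10.5,"spin":-22},{"claw":62,"dx":-2.5,"dy":-1,"dz":10.5,"spin":-22}]' 8
python3 rel.py
python3 -m jog '[{"claw":62,"dx":0,"dy":0,"dz":0,"spin":7},{"claw":62,"dx":0,"dy":0,"dz":0,"spin":14},{"claw":62,"dx":0,"dy":0,"dz":0,"spin":21},{"claw":62,"dx":0,"dy":0,"dz":0,"spin":28},{"claw":62,"dx":0,"dy":0,"dz":0,"spin":35},{"claw":62,"dx":0,"dy":0,"dz":0,"spin":35}]'
python3 rel.py; python3 nut.py 12
```

```text
time: 16.33
position: [0.563, 0.1462, 0.1446]
tool_rot: [0.701, -3.062, -0.002]
ft_force: [-1.5, 3.0, -1.7]
grip_width: 0.764
grip_force: 2.4
t 16.33 pos [0.563  0.1462 0.1446] yang 115.8 tilt 0.07 F [-1.5  3.  -1.7] M [0.69 0.27 0.03] w 66.5 q [ 0.56  0.44 -1.07  1.71  0.41  1.23  1.42]
nut rel seat xs,ys,n [ 4.3  0.6 15.1]
time: 16.83
position: [0.5616, 0.1498, 0.1453]
tool_rot: [-0.254, -3.129, -0.006]
ft_force: [-4.0, 5.4, 3.0]
grip_width: 0.759
grip_force: 7.8
t 16.83 pos [0.5616 0.1498 0.1453] yang 80.7 tilt 0.25 F [-4.   5.4  3. ] M [1.37 0.82 0.08] w 66.0 q [ 0.48  0.39 -0.95  1.72  0.33  1.21  0.86]
nut rel seat xs,ys,n [ 2.6  3.6 16.8]
rim H [-14.6  -9.2  -5.   -3.9] 102
flat n [ 0.999 -0.041 -0.007] phase -2.3 dist 27.7 tilt -0.4 H [-6.3 21.8] 154
flat n [ 0.526 -0.847  0.071] phase -58.2 dist 27.6 tilt 4.1 H [-5.1 23. ] 94
flat n [ 0.525  0.849 -0.056] phase 58.3 dist 29.2 tilt -3.2 H [-8.1 23.9] 75
```

```bash
python3 -m jog '[{"claw":62,"dx":0,"dy":0,"dz":0,"spin":7},{"claw":62,"dx":0,"dy":0,"dz":0,"spin":14},{"claw":62,"dx":0,"dy":0,"dz":0,"spin":21},{"claw":62,"dx":0,"dy":0,"dz":0,"spin":28},{"claw":62,"dx":0,"dy":0,"dz":0,"spin":33},{"claw":62,"dx":0,"dy":0,"dz":0,"spin":33}]'
python3 rel.py; python3 nut.py 13
python3 -m jog '[{"claw":84,"dx":0,"dy":0,"dz":0,"spin":0},{"claw":84,"dx":0,"dy":0,"dz":0,"spin":0},{"claw":84,"dx":0,"dy":0,"dz":0,"spin":0},{"claw":84,"dx":0,"dy":0,"dz":0,"spin":0}]'
python3 rel.py; python3 nut.py 14
```

```text
time: 17.38
position: [0.5637, 0.148, 0.1454]
tool_rot: [1.131, 2.93, 0.005]
ft_force: [0.3, 4.0, 1.9]
grip_width: 0.746
grip_force: 8.3
t 17.38 pos [0.5637 0.148  0.1454] yang 47.8 tilt 0.2 F [0.3 4.  1.9] M [ 1.11 -0.27  0.05] w 64.9 q [ 0.4   0.35 -0.84  1.72  0.28  1.2   0.32]
nut rel seat xs,ys,n [ 4.8  2.4 15.7]
rim H [-15.1 -10.3  -6.   -3.9] 119
flat n [ 0.965 -0.262 -0.027] phase -15.2 dist 27.6 tilt -1.6 H [-8.  20.8] 144
flat n [ 0.692  0.717 -0.081] phase 46.0 dist 28.4 tilt -4.6 H [-8.8 19.3] 78
flat n [ 0.962 -0.27  -0.043] phase -15.7 dist 29.8 tilt -2.5 H [-8.2 19.8] 52
time: 17.77
position: [0.5633, 0.1441, 0.1441]
tool_rot: [-1.132, -2.93, 0.003]
ft_force: [0.2, 0.7, 0.2]
grip_width: 0.931
grip_force: 0.0
t 17.77 pos [0.5633 0.1441 0.1441] yang 47.8 tilt 0.09 F [0.2 0.7 0.2] M [ 0.02 -0.14 -0.02] w 81.0 q [ 0.41  0.35 -0.84  1.72  0.28  1.2   0.33]
nut rel seat xs,ys,n [ 4.7 -1.4 14.2]
rim H [-15.3 -10.9  -7.6  -7.1] 96
flat n [ 0.969 -0.24   0.055] phase -13.9 dist 27.6 tilt 3.2 H [-8.2 19.8] 160
flat n [0.7   0.714 0.034] phase 45.6 dist 27.6 tilt 1.9 H [-6.9 20.6] 105
flat n [ 0.272 -0.962 -0.013] phase -74.2 dist 29.1 tilt -0.7 H [-7.8 19.6] 38
```

```bash
python3 -m jog '[{"claw":84,"dx":0,"dy":1.5,"dz":0,"spin":-7},{"claw":84,"dx":0,"dy":1.5,"dz":0,"spin":-14},{"claw":84,"dx":0,"dy":1.5,"dz":0,"spin":-21},{"claw":84,"dx":0,"dy":1.5,"dz":0,"spin":-28},{"claw":84,"dx":0,"dy":1.5,"dz":0,"spin":-35},{"claw":84,"dx":0,"dy":1.5,"dz":0,"spin":-42},{"claw":84,"dx":0,"dy":1.5,"dz":3,"spin":-46},{"claw":84,"dx":0,"dy":1.5,"dz":5,"spin":-46},{"claw":60,"dx":0,"dy":1.5,"dz":5,"spin":-46},{"claw":60,"dx":0,"dy":1.5,"dz":5,"spin":-46},{"claw":60,"dx":0,"dy":1.5,"dz":5,"spin":-46},{"claw":60,"dx":0,"dy":1.5,"dz":5,"spin":-46}]' 8
python3 rel.py
python3 -m jog '[{"claw":60,"dx":0,"dy":0,"dz":0,"spin":7},{"claw":60,"dx":0,"dy":0,"dz":0,"spin":14},{"claw":60,"dx":0,"dy":0,"dz":0,"spin":21},{"claw":60,"dx":0,"dy":0,"dz":0,"spin":28},{"claw":60,"dx":0,"dy":0,"dz":-1,"spin":35},{"claw":60,"dx":0,"dy":0,"dz":-1.5,"spin":42},{"claw":60,"dx":0,"dy":0,"dz":-2,"spin":46},{"claw":60,"dx":0,"dy":0,"dz":-2,"spin":46}]'
python3 rel.py
python3 -m jog '[{"claw":84,"dx":0,"dy":0,"dz":0,"spin":0},{"claw":84,"dx":0,"dy":0,"dz":0,"spin":0},{"claw":84,"dx":0,"dy":0,"dz":0,"spin":0},{"claw":84,"dx":0,"dy":0,"dz":0,"spin":0}]'
python3 rel.py; python3 nut.py 15
```

```text
time: 18.82
position: [0.5645, 0.1465, 0.1397]
tool_rot: [-0.103, 3.14, -0.0]
ft_force: [0.0, -0.7, -0.5]
grip_width: 0.753
grip_force: 0.0
t 18.82 pos [0.5645 0.1465 0.1397] yang 93.8 tilt 0.02 F [ 0.  -0.7 -0.5] M [ 0.13 -0.14 -0.07] w 65.6 q [ 0.51  0.41 -0.99  1.72  0.36  1.21  1.06]
nut rel seat xs,ys,n [ 2.9  1.3 10.1]
time: 19.48
position: [0.5634, 0.1493, 0.1421]
tool_rot: [-1.129, -2.93, -0.003]
ft_force: [-3.8, 4.4, 2.2]
grip_width: 0.732
grip_force: 8.6
t 19.48 pos [0.5634 0.1493 0.1421] yang 47.9 tilt 0.13 F [-3.8  4.4  2.2] M [1.08 0.31 0.25] w 63.7 q [ 0.4   0.36 -0.84  1.72  0.28  1.19  0.32]
nut rel seat xs,ys,n [ 2.6  3.6 13.1]
time: 19.82
position: [0.5649, 0.1452, 0.1414]
tool_rot: [1.132, 2.93, -0.001]
ft_force: [0.1, -0.3, -0.3]
grip_width: 0.926
grip_force: 0.0
t 19.82 pos [0.5649 0.1452 0.1414] yang 47.8 tilt 0.06 F [ 0.1 -0.3 -0.3] M [ 0.03 -0.18 -0.01] w 80.6 q [ 0.4   0.36 -0.84  1.72  0.28  1.19  0.32]
nut rel seat xs,ys,n [ 4.4  0.1 11.2]
rim H [-16.4 -12.3  -9.5  -9.1] 97
flat n [0.941 0.338 0.007] phase 19.8 dist 27.9 tilt 0.4 H [-10.4  17.9] 138
flat n [ 0.719 -0.695  0.008] phase -44.1 dist 27.4 tilt 0.5 H [-10.   17.6] 119
flat n [ 0.949  0.316 -0.018] phase 18.4 dist 25.8 tilt -1.0 H [-10.3  14.8] 44
```

The hex top is at 17.8 mm, so the centre is at about 0: home after roughly 58°. One more firmer clockwise push will confirm it's on the stop.

```bash
python3 -m jog '[{"claw":84,"dx":0,"dy":0,"dz":0,"spin":-7},{"claw":84,"dx":0,"dy":0,"dz":0,"spin":-14},{"claw":84,"dx":0,"dy":0,"dz":0,"spin":-20},{"claw":56,"dx":0,"dy":0,"dz":1,"spin":-20},{"claw":56,"dx":0,"dy":0,"dz":1,"spin":-20},{"claw":56,"dx":0,"dy":0,"dz":1,"spin":-20},{"claw":56,"dx":0,"dy":0,"dz":1,"spin":-20},{"claw":56,"dx":0,"dy":0,"dz":1,"spin":-14},{"claw":56,"dx":0,"dy":0,"dz":1,"spin":-7},{"claw":56,"dx":0,"dy":0,"dz":1,"spin":0},{"claw":56,"dx":0,"dy":0,"dz":1,"spin":7},{"claw":56,"dx":0,"dy":0,"dz":1,"spin":7}]' 15
python3 rel.py
python3 -m jog '[{"claw":85,"dx":0,"dy":0,"dz":0,"spin":0},{"claw":85,"dx":0,"dy":0,"dz":0,"spin":0},{"claw":85,"dx":0,"dy":0,"dz":0,"spin":0},{"claw":85,"dx":0,"dy":0,"dz":0,"spin":0},{"claw":85,"dx":0,"dy":0,"dz":0,"spin":0}]'
python3 rel.py; python3 nut.py 16
```

```text
time: 20.87
position: [0.5633, 0.1504, 0.1419]
tool_rot: [-1.31, -2.854, -0.004]
ft_force: [-4.1, 4.6, 5.8]
grip_width: 0.718
grip_force: 15.5
t 20.87 pos [0.5633 0.1504 0.1419] yang 40.7 tilt 0.18 F [-4.1  4.6  5.8] M [1.06 0.8  0.19] w 62.4 q [ 0.38  0.35 -0.82  1.72  0.27  1.19  0.2 ]
nut rel seat xs,ys,n [ 2.1  4.7 13.2]
time: 21.28
position: [0.5645, 0.1457, 0.1402]
tool_rot: [-1.31, -2.856, 0.001]
ft_force: [-0.8, 0.3, 0.0]
grip_width: 0.957
grip_force: 0.2
t 21.28 pos [0.5645 0.1457 0.1402] yang 40.7 tilt 0.05 F [-0.8  0.3  0. ] M [-0.01 -0.08  0.01] w 83.2 q [ 0.38  0.35 -0.81  1.72  0.27  1.19  0.21]
nut rel seat xs,ys,n [ 3.4  0.5 10.5]
rim H [-16.6 -13.3 -10.   -9.5] 104
flat n [0.972 0.236 0.012] phase 13.6 dist 28.6 tilt 0.7 H [-10.6  17.7] 140
flat n [ 0.69  -0.723  0.041] phase -46.3 dist 28.7 tilt 2.3 H [-10.3  17.6] 117
flat n [0.973 0.233 0.008] phase 13.5 dist 30.7 tilt 0.5 H [-10.  18.] 41
```

```bash
python3 -m jog '[{"claw":85,"dx":0,"dy":0,"dz":-1,"spin":-7},{"claw":85,"dx":0,"dy":0,"dz":-1,"spin":-14},{"claw":85,"dx":0,"dy":0,"dz":-1,"spin":-21},{"claw":85,"dx":0,"dy":0,"dz":-1,"spin":-28},{"claw":85,"dx":0,"dy":0,"dz":-1,"spin":-35},{"claw":85,"dx":0,"dy":0,"dz":-1,"spin":-42},{"claw":85,"dx":0,"dy":0,"dz":-1,"spin":-49},{"claw":85,"dx":0,"dy":0,"dz":-1,"spin":-56},{"claw":85,"dx":0,"dy":0,"dz":-1,"spin":-63},{"claw":85,"dx":0,"dy":0,"dz":-1,"spin":-70},{"claw":85,"dx":0,"dy":0,"dz":-1,"spin":-74},{"claw":85,"dx":0,"dy":0,"dz":-1,"spin":-74},{"claw":56,"dx":0,"dy":0,"dz":0,"spin":-74},{"claw":56,"dx":0,"dy":0,"dz":0,"spin":-74},{"claw":56,"dx":0,"dy":0,"dz":0,"spin":-74},{"claw":56,"dx":0,"dy":0,"dz":0,"spin":-74},{"claw":56,"dx":0,"dy":0,"dz":0,"spin":-67},{"claw":56,"dx":0,"dy":0,"dz":0,"spin":-60},{"claw":56,"dx":0,"dy":0,"dz":0,"spin":-53},{"claw":56,"dx":0,"dy":0,"dz":0,"spin":-46}]' 15
python3 rel.py
python3 -m jog '[{"claw":56,"dx":0,"dy":0,"dz":0,"spin":7},{"claw":56,"dx":0,"dy":0,"dz":0,"spin":12},{"claw":56,"dx":0,"dy":0,"dz":0,"spin":12},{"claw":85,"dx":0,"dy":0,"dz":0,"spin":12},{"claw":85,"dx":0,"dy":0,"dz":0,"spin":12},{"claw":85,"dx":0,"dy":0,"dz":0,"spin":12},{"claw":85,"dx":0,"dy":0,"dz":0,"spin":12},{"claw":85,"dx":0,"dy":0,"dz":0,"spin":12}]'
python3 rel.py; python3 nut.py 17
```

```text
time: 23.0
position: [0.5649, 0.1474, 0.1413]
tool_rot: [0.094, 3.138, 0.0]
ft_force: [0.4, -1.0, 2.6]
grip_width: 0.758
grip_force: 15.1
t 23.0 pos [0.5649 0.1474 0.1413] yang 86.6 tilt 0.12 F [ 0.4 -1.   2.6] M [-0.16 -0.26  0.62] w 65.9 q [ 0.48  0.4  -0.95  1.72  0.35  1.21  0.95]
nut rel seat xs,ys,n [ 3.9  2.2 11.5]
time: 23.67
position: [0.5642, 0.1465, 0.1402]
tool_rot: [-0.415, -3.113, -0.0]
ft_force: [0.3, -0.3, -0.4]
grip_width: 0.96
grip_force: 0.0
t 23.67 pos [0.5642 0.1465 0.1402] yang 74.8 tilt 0.04 F [ 0.3 -0.3 -0.4] M [ 0.07 -0.14  0.  ] w 83.5 q [ 0.46  0.38 -0.92  1.72  0.32  1.2   0.76]
nut rel seat xs,ys,n [ 3.   1.2 10.7]
rim H [-16.7 -12.9 -10.   -9.4] 112
flat n [0.966 0.255 0.041] phase 14.8 dist 29.1 tilt 2.3 H [-10.4  17.8] 150
flat n [ 0.708 -0.706  0.009] phase -44.9 dist 28.7 tilt 0.5 H [-10.4  17.7] 117
flat n [0.947 0.206 0.247] phase 12.3 dist 13.5 tilt 14.3 H [-9.4 21.5] 37
```

A torque of 0.62 N·m no longer turns it, so it is on the stop and home. I'm retreating straight up for a last check.

```bash
python3 -m jog '[{"claw":86,"dx":0,"dy":0,"dz":-5,"spin":0},{"claw":86,"dx":0,"dy":0,"dz":-15,"spin":0},{"claw":86,"dx":0,"dy":0,"dz":-40,"spin":0},{"claw":86,"dx":10,"dy":0,"dz":-80,"spin":0},{"claw":86,"dx":30,"dy":0,"dz":-110,"spin":0},{"claw":86,"dx":60,"dy":0,"dz":-120,"spin":0},{"claw":86,"dx":80,"dy":0,"dz":-120,"spin":0},{"claw":86,"dx":80,"dy":0,"dz":-120,"spin":0},{"claw":86,"dx":80,"dy":0,"dz":-120,"spin":0},{"claw":86,"dx":80,"dy":0,"dz":-120,"spin":0}]'
python3 nut.py 18; python3 - <<'E'
import cv2,numpy as np
f=np.load("scene18.npz")["frame"]; cv2.imwrite("pics/end.png",cv2.resize(f[100:320,120:380,::-1],(780,600),interpolation=cv2.INTER_CUBIC))
E
```

```text
time: 24.55
position: [0.4879, 0.1668, 0.261]
tool_rot: [0.416, 3.112, -0.001]
ft_force: [0.9, 0.4, -0.8]
grip_width: 0.989
grip_force: 0.0
rim H [-16.7 -12.9  -9.9  -9.7] 118
flat n [ 0.971  0.238 -0.006] phase 13.8 dist 28.5 tilt -0.3 H [-10.8  17.7] 142
flat n [ 0.694 -0.72   0.005] phase -46.1 dist 28.8 tilt 0.3 H [-9.4 17.7] 116
flat n [ 0.965  0.261 -0.002] phase 15.1 dist 30.7 tilt -0.1 H [-10.2  16.9] 40
```

View pics/end.png

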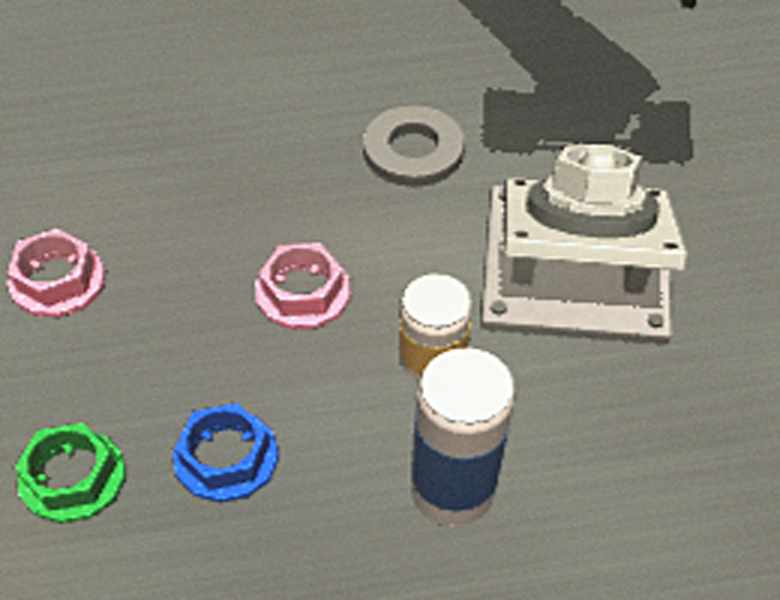

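The nut sits square and fully down on the die ring at (598,180). The cans at (435,320) and (463,430), the reel at (413,145) and the other nuts are where they were.

```bash
python3 -c "from bench import *; print(close_job())"
```

```text
the job is handed in; nothing more can be done
None
```

The steel flange nut is screwed fully down on the die ring, square and against its stop, the arm is clear of everything, and the job was handed in at about 25 s with the cans, reel and look-alike nuts undisturbed.

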